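# Shut and bolt the specimen carrier

## Task

Shut the specimen carrier for transport using fingertips only: press its half-open lid fully down, then hold the spring safety catch down by its thumb tab with one fingertip while the other fingertip pushes the bolt by its lug all the way home into the strike, and let go so that the catch springs back up and locks the bolt. Do not lift or drag the carrier, and leave the jar, the beaker and the marker beside it where they are.

Things in the scene. Friction and masses are not known exactly. Their poses are not given: they have to be found in the camera images.
- carrier: White tub, 220 x 200 mm, rim 82 mm high, loose on the worktop, about 4 kg, sample jars inside, wire handles at its sides out to y = +-120. Origin: centre of its underside; x points from its front (strike) to its hinge side, y to its left, z up. 'Carrier mm' below means these axes, lid shut. The lid's hinge line is at carrier mm (110, .., 82).
- lid (a joint): Lid angle, rad: 0 shut, positive open (front edge up). A stiff hinge holds it where it is left; about 3 N down near the front shuts it. Lid 8 mm thick, shut top at carrier z = 90 mm; grey plate in front with the bolt set on it (bolt, lug and catch tilt with the lid), clear window behind.
- lid_press (a point): Point on the lid's top, on the bare grey plate to the right of the bolt set, 30 mm from the front edge: carrier mm (-80, -65, 90) when shut. Clear and flat for 25 mm either way. Its axes are the lid's.
- strike (a point): Centre of the opening of the steel strike, a hoop 40 mm wide fixed on the middle of the tub's front wall, top at z = 111: carrier mm (-116, 0, 99). The bolt goes home through it under its top bar, so it must be drawn back while the lid closes.
- bolt (a joint): Travel of the flat steel bolt on the lid, m: 0 drawn back, 0.024 home (hard stop), towards the carrier's front (-x), on its middle line y = 0; about 2 N of friction. The catch's tooth stands in a notch in its top at 0 and in a second notch at 0.024; it moves only while the catch is held down.
- bolt_lug: Black upright lug on the bolt, 10 (x) x 26 (y) x 22 (z) mm; origin its centre: carrier mm (-60, 0, 115) drawn back, (-84, 0, 115) home; top z = 126. Push its rear face, the one towards the hinge (x = -55), in -x. Behind it the space over the bolt is clear from x = -55 to -18 down to z = 103; guide bridges at x = -18 to -10 and -102 to -94 reach z = 108.
- catch (a joint): Angle of the spring catch, rad: 0 up (tooth in a notch, bolt locked), from 0.14 the bolt is free, 0.36 hard stop. A steel rocker on a pin parallel to the bolt at carrier mm (.., 26, 105): pressing its thumb tab down lifts its tooth out of the bolt. Spring: about 3 N at the tab to start, 6 to 7 N at the stop.
- thumb_tab: Ribbed steel thumb tab of the catch, a strip 72 mm long (x = -90 to -18) and 16 mm wide (y = 46 to 62), parallel to the bolt and to its left, tipped up 0.2 rad at its outer edge. Origin its centre: carrier mm (-54, 54, 113.5), lid shut, catch up; top about z = 116. 4 mm down frees the bolt, 10 mm is the stop, 7 mm is right. A fingertip can slide along it while pressing, as the other moves with the bolt.
- jar_a: Small clear sample jar, 50 mm wide, 57 mm high, loose to the right of the carrier. Origin: centre of its underside. To be left alone.
- beaker: Clear beaker, 52 mm wide, 67 mm high, loose to the right of the carrier. Origin: centre of its underside. To be left alone.
- marker: White and black marker pen, 135 mm long, 16 mm thick, lying to the left of the carrier. Origin: middle of its underside. To be left alone.

How it is judged:
By the outcome, as a careful person would: the job done as asked, in the order asked, and still so for the second after the job is handed in, with the robot touching nothing.
It also fails if it takes over 42 s, if anything falls off the work surface, if the arm or the gripper's body presses on something with over 40 N, if the wrist force passes 120 N, or if a joint passes its speed limit or range.

## Robot

A 6-joint arm with a two-finger parallel gripper is mounted at the origin on a cart in front of the work surface, level with it; the furniture and walls round the work are solid. World frame = base frame: x ahead of the robot, y to its left, z up, the work surface at z = 0. Lengths are in m, angles in rad, forces in N, time in s.
With the tool pointing down it reaches from about 0.425 to 0.95 m from the base axis. Payload 14.7 kg.
Tool frame: the origin (TCP) lies midway between the tips of the shut fingers; the grasp point (between the pads) lies 19 mm behind it; z points along the fingers, x is the direction in which the jaws open and shut, and the axes are right-handed (so a half turn about z gives the same grasp; the last joint's range is limited). The gripper opens to 85 mm and grips with 20 to 120 N. Pads are 22 mm wide; open, the fingers measure 114 mm over their backs; the gripper's body (76 mm by 85 mm) begins 54 mm behind the grasp point. The pads swing forward as they close: fully open they stand 13 mm farther back than shut.
Start: joints at [-1.337, 0.48, 1.596, -0, 1.065, -0.047], TCP at [0.18, -0.625, 0.231] pointing down, gripper open.
Joint ranges: [-2.75, 2.75], [-0.82, 2.05], [0.23, 2.67], [-1.56, 4.7], [0.09, 2.69], [-2.92, 2.92]. Speed limits (rad/s): [1.89, 1.89, 2.39, 3.01, 3.01, 3.01].

## Interface

Orientations are given as a rotation vector (axis times angle).
In Python, from bench import monitor, optics, job gives the robot as it stands.
- The arm moves only by the shell command python3 -m jog 'ROWS' [OPENING]. ROWS is JSON, a list of rows, each an object with "linear": the shift along the tool's x, y, z in m, a list of three; "yaw": the turn about the tool's z in degrees. In form: [{"linear": [tx, ty, tz], "yaw": yaw}, ...]. A call has 1 to 20 rows; each row shifts and turns the commanded pose from where the row before left it, along the tool's axes as they then stand; what a row does not reach is not made up. A row lasts 1/10 s, in which the tool goes at most 50 mm and 8.59 degrees, less where a joint would pass 70% of its speed; a pose out of reach is approached as far as the arm can. A call with a gripper value outside its range is refused whole. OPENING is the closure, from 0 (fully open) to 1 (shut), set as the call begins (- or left out, the last holds). The fingers move at their own pace and stop on an object; the grip force is fixed at half the most. Time passes only in rows, so rows that do not move let the fingers close. It gives the time, the measured TCP pose, the force and the opening at its end, in the units of the state.
- monitor.get_obs(): the state, without advancing time (a new reading comes with each control period).
- optics.get_image(name): name is "scene" or "side" or "wrist"; returns a dict with "image" (400x640x3 uint8, blue, green, red), "intrinsics" (3x3 intrinsics, pixels), "k1" (the pictures are not rectified: a ray, as slopes to the right and down, at radius r is drawn at 1 + k1 r^2 times it, then the intrinsics apply), "position" and "attitude" of the camera in the world. Camera axes: x right, y down, z forward; pixel columns grow to the right and rows downward; lengths in m; the calibration is good to about 2 mm. A picture is of the moment at which its call begins. There is no depth.
- job.close_job(): hands the job in, once; it reports no verdict.
The state is a dict: "time_s": time; "joints": joint angles; "qvel": joint speeds; "effort": joint torques, N m; "tool_pos": TCP position; "orientation": TCP orientation; "ft_force": force on the tool from outside, world axes, zero at the start; "ft_torque": the same for the moment, N m; "width": opening from 0.0 (shut) to 1.0 (fully open).
Only numpy, scipy, OpenCV 4.12 (cv2) and the standard library are available. Lean on these libraries where they do the work, as an engineer would, in place of code of your own. Each camera call takes 0.05 s, during which the arm holds its last target. There are 200 camera calls.

## Working session

There is one attempt and no reset: what is moved stays moved. The work goes in short steps, Python scripts to look and compute and a shell command to move; the robot and the scene stay as the last step left them, time stands still between calls to the robot, and variables do not carry over. Pictures are saved under pics/ and viewed, about 8 in all and at most 12, crops included, and the job is handed in when it is done.

```bash
mkdir -p pics; ls; python3 - <<'E'
from bench import monitor, optics
import cv2
print(monitor.get_obs())
for n in ("scene","side"):
    d=optics.get_image(n); cv2.imwrite(f"pics/{n}0.png",d["image"])
    print(n,{k:v for k,v in d.items() if k!="image"})
E
```

```text
pics
{'time_s': 0.0, 'joints': array([-1.33662123e+00,  4.80856454e-01,  1.59685617e+00,  1.28341927e-05,
        1.06514017e+00, -4.65833073e-02]), 'qvel': array([ 6.59523863e-04, -5.44950554e-06, -8.94562487e-05, -5.99344797e-04,
        3.99518153e-04,  4.70612514e-04]), 'effort': array([ 7.17827672e-03, -9.50642395e+01, -4.30180371e+01,  4.94452888e-04,
        1.20707168e-02, -1.40957906e-05]), 'tool_pos': array([ 0.18004196, -0.62413082,  0.23066303]), 'orientation': array([-2.50975485e+00,  1.88828741e+00,  1.51296791e-03]), 'ft_force': array([-0.17030672, -0.24874105, -0.31132093]), 'ft_torque': array([-0.03011681, -0.04359649,  0.02355465]), 'width': 0.9986054661667249}
scene {'intrinsics': array([[396.62996383,   0.        , 325.69716978],
       [  0.        , 396.62996383, 189.97823042],
       [  0.        ,   0.        ,   1.        ]]), 'k1': -0.04829815275399185, 'position': array([1.09952721, 0.46514589, 0.55054268]), 'attitude': array([-0.90315652, -2.30679697,  1.28727826])}
side {'intrinsics': array([[377.49699449,   0.        , 319.53684191],
       [  0.        , 377.49699449, 198.85197693],
       [  0.        ,   0.        ,   1.        ]]), 'k1': 0.025269402936510456, 'position': array([ 0.25319895, -0.7254519 ,  0.52292945]), 'attitude': array([-2.02315136,  0.51963651, -0.2892281 ])}
```

View pics/scene0.png

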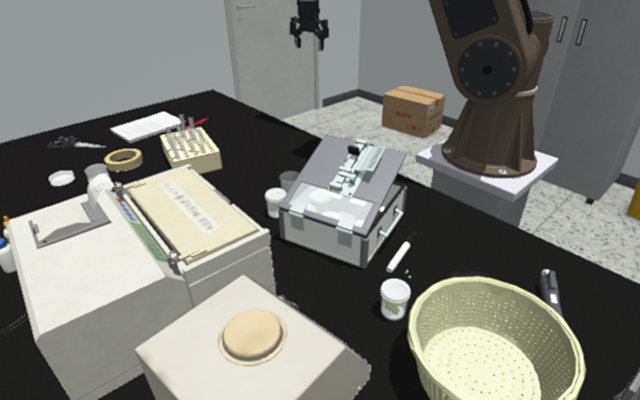

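View pics/side0.png

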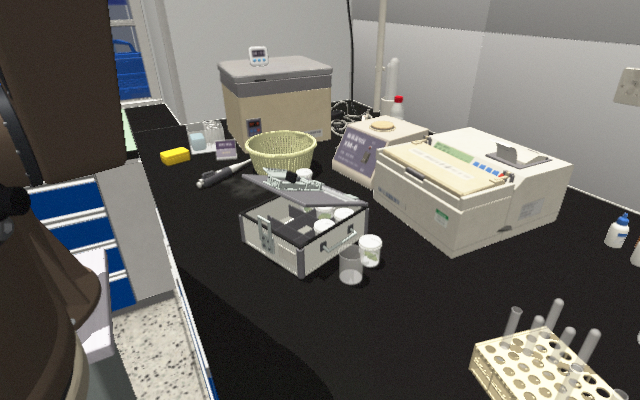

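The carrier stands at about (345,200) in the scene image and (305,220) in the side image. Its strike side faces the robot and the lid is half open. Next I'll enlarge both.

```bash
python3 - <<'E'
import cv2
a=cv2.imread("pics/scene0.png")[125:275,260:430]
b=cv2.imread("pics/side0.png")[165:290,230:390]
def g(im,s,x0,y0):
    o=cv2.resize(im,None,fx=s,fy=s,interpolation=cv2.INTER_CUBIC)
    for u in range(0,im.shape[1],10):
        cv2.line(o,(u*s,0),(u*s,6 if u%50 else 14),(0,0,255),1)
        if u%20==0: cv2.putText(o,str(x0+u),(u*s,22),0,.35,(0,0,255),1)
    for v in range(0,im.shape[0],10):
        cv2.line(o,(0,v*s),(6,v*s),(0,0,255),1)
        if v%20==0: cv2.putText(o,str(y0+v),(8,v*s+4),0,.35,(0,0,255),1)
    return o
cv2.imwrite("pics/scene0c.png",g(a,4,260,125)); cv2.imwrite("pics/side0c.png",g(b,4,230,165))
E
```

```text
(no output)
```

View pics/scene0c.png

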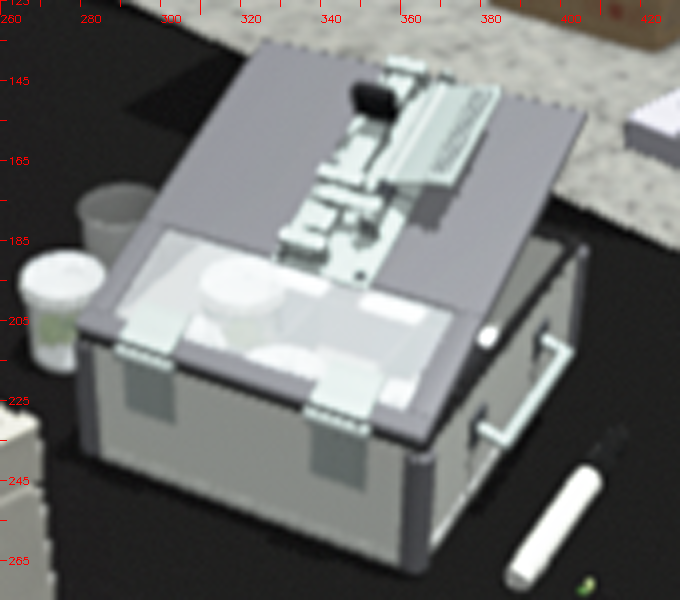

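View pics/side0c.png

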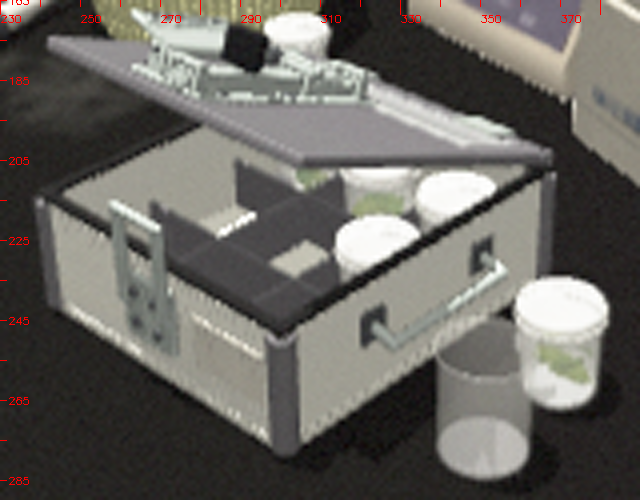

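```bash
cat > h.py <<'E'
import numpy as np, cv2
from scipy.spatial.transform import Rotation as R
CAM={"scene":(396.63,325.697,189.978,-0.048298,[1.09952721,0.46514589,0.55054268],[-0.90315652,-2.30679697,1.28727826]),
"side":(377.497,319.537,198.852,0.025269,[0.25319895,-0.7254519,0.52292945],[-2.02315136,0.51963651,-0.2892281])}
def proj(P,cam):
    f,cx,cy,k,p,a=cam
    c=R.from_rotvec(a).inv().apply(np.atleast_2d(P)-p); s=c[:,:2]/c[:,2:]
    s=s*(1+k*(s**2).sum(1,keepdims=True)); return s*f+[cx,cy]
def lid(P,th):  # carrier mm shut -> carrier mm at lid angle
    P=np.atleast_2d(P).astype(float); h=np.array([110,0,82]); d=P-h
    c,s=np.cos(th),np.sin(th)
    return np.c_[c*d[:,0]+s*d[:,2], d[:,1], -s*d[:,0]+c*d[:,2]]+h
def world(P,x,y,yaw): return R.from_euler('z',yaw).apply(np.atleast_2d(P))/1000+[x,y,0]
E
cat > fit.py <<'E'
from h import *
from scipy.optimize import least_squares
S=[("tub",(-110,-100,0),285,455),("tub",(-110,100,0),50,305),("tub",(-110,-100,82),285,338),("tub",(-110,100,82),40,198),("tub",(110,-100,82),548,170),
("tub",(-116,20,111),112,203),("tub",(-116,-20,111),162,228),("lid",(-110,100,90),50,38),("lid",(-110,-100,90),302,157)]
C=[("tub",(110,100,0),415,573),("tub",(110,-100,0),88,455),("tub",(110,100,82),422,450),("tub",(-110,100,82),585,245),("lid",(-110,100,90),585,112),("lid",(-110,-100,90),262,42),("lid",(-60,0,126),376,85),("lid",(-18,62,117.5),450,183),("lid",(-90,62,117.5),500,88)]
def res(p,full=False):
    out=[]
    for n,L,o in (("side",S,(230,165)),("scene",C,(260,125))):
        for k,P,u,v in L:
            Q=lid(P,p[3]) if k=="lid" else np.atleast_2d(P)
            out.append(proj(world(Q,*p[:3]),CAM[n])[0]-[o[0]+u/4,o[1]+v/4])
    return np.array(out) if full else np.ravel(out)
r=least_squares(res,[.6,0,0,.5],loss='soft_l1')
print(r.x); print(res(r.x,True).round(1).tolist())
x=r.x
for nm,P in dict(press=(-80,-65,90),lug=(-60,0,115),tab=(-54,54,113.5)).items():
    print(nm,world(P,*x[:3]).round(4),"open",world(lid(P,x[3]),*x[:3]).round(4))
E
python3 fit.py
```

```text
[ 0.57457277 -0.04747896  0.31300035  0.37675432]
[[0.5, 1.3], [1.0, 0.5], [-0.9, -1.8], [-0.5, -2.3], [1.7, -1.4], [0.2, -1.1], [-0.0, -0.5], [-0.7, -0.0], [0.1, 0.8], [0.1, 0.8], [-0.7, -0.4], [0.3, -0.8], [-0.4, -2.1], [0.7, -0.4], [0.3, -1.2], [-1.0, 0.8], [-0.0, 0.0], [1.0, -0.7]]
press [[ 0.5185 -0.134   0.09  ]] open [[ 0.534  -0.1289  0.1593]]
lug [[ 0.5175 -0.066   0.115 ]] open [[ 0.5404 -0.0585  0.1752]]
tab [[ 0.5066 -0.0127  0.1135]] open [[ 0.5285 -0.0056  0.1716]]
```

```bash
cat > to.py <<'E'
import sys
from h import *
from bench import monitor
X=np.array([0.5746,-0.0475,0.3130])
def status(target=None,X=X,yaw=True):
    o=monitor.get_obs(); M=R.from_rotvec(o["orientation"]); m=M.as_matrix()
    c=R.from_euler('z',-X[2]).apply(o["tool_pos"]-[X[0],X[1],0])*1000
    psi=np.arctan2(m[1,0],m[0,0]); want=X[2]-np.pi/2
    dyaw=-np.degrees((want-psi+np.pi)%(2*np.pi)-np.pi)
    print("t",round(o["time_s"],2),"tcp carrier mm",c.round(1),"dyaw",round(dyaw,2),"tilt",m[:,2].round(3),"w",round(o["width"],3),"F",o["ft_force"].round(1))
    if target is not None:
        w=world(target,*X)[0]; print("tool shift mm",(m.T@(w-o["tool_pos"])*1000).round(1))
if __name__=="__main__": status(np.array(eval(sys.argv[1])) if len(sys.argv)>1 else None)
E
python3 to.py "(-76,-92,231)"
```

```text
t 0.1 tcp carrier mm [-553.  -427.2  230.7] dyaw -1.85 tilt [-0.     0.001 -1.   ] w 1.0 F [0.3 0.6 0.3]
tool shift mm [-3.504e+02 -4.659e+02  1.000e-01]
```

```bash
python3 -m jog '[{"linear":[-0.012,-0.016,0],"yaw":0},{"linear":[-0.024,-0.032,0],"yaw":0},{"linear":[-0.028,-0.037,0],"yaw":0},{"linear":[-0.028,-0.037,0],"yaw":0},{"linear":[-0.028,-0.037,0],"yaw":0},{"linear":[-0.028,-0.037,0],"yaw":0},{"linear":[-0.028,-0.037,0],"yaw":0},{"linear":[-0.028,-0.037,0],"yaw":0},{"linear":[-0.028,-0.037,0],"yaw":0},{"linear":[-0.028,-0.037,0],"yaw":0},{"linear":[-0.028,-0.037,0],"yaw":0},{"linear":[-0.028,-0.037,0],"yaw":0},{"linear":[-0.022,-0.030,0],"yaw":0},{"linear":[-0.012,-0.018,0],"yaw":-1.8},{"linear":[0,0,0],"yaw":0}]' 0.5; python3 to.py "(-76,-92,231)"; python3 - <<'E'
from bench import optics
import cv2,numpy as np
d=optics.get_image("wrist"); cv2.imwrite("pics/w1.png",d["image"])
print({k:v for k,v in d.items() if k!="image"})
E
```

```text
time_s: 1.6
tool_pos: [0.532, -0.1561, 0.2311]
orientation: [-2.543, 1.844, 0.0]
ft_force: [-0.7, 0.5, -0.3]
width: 0.494
t 1.6 tcp carrier mm [-74.  -90.2 231.1] dyaw 0.19 tilt [ 0.     0.001 -1.   ] w 0.494 F [-0.7  0.5 -0.3]
tool shift mm [1.8 2.  0.1]
{'intrinsics': array([[280.01424672,   0.        , 316.50626148],
       [  0.        , 280.01424672, 197.50472682],
       [  0.        ,   0.        ,   1.        ]]), 'k1': -0.048155121598754104, 'position': array([ 0.59995728, -0.13255345,  0.37381173]), 'attitude': array([ 2.35089521, -1.70340633, -0.24245235])}
```

View pics/w1.png

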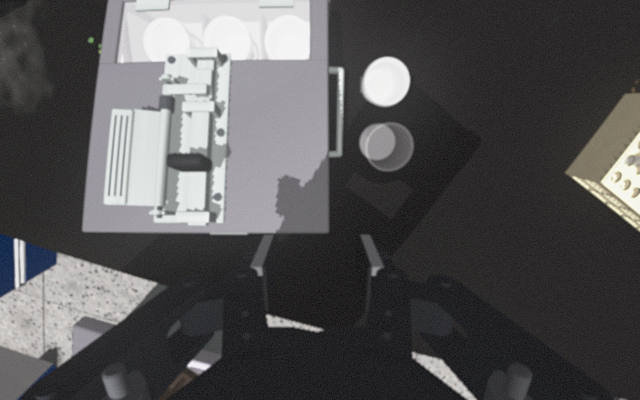

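The wrist view shows the open lid's front corners at (82,232) and (328,232), the lug at about (188,160), and the tab's outer edge running from (105,205) to (111,110). The fingertips are near (265,240) and (370,240). I'll compare these with the fit.

```bash
cat >> h.py <<'E'
CAM["w1"]=(280.01424672,316.506,197.505,-0.048155,[0.59995728,-0.13255345,0.37381173],[2.35089521,-1.70340633,-0.24245235])
E
cat > fit2.py <<'E'
import re
s=open('fit.py').read()
s=s.replace('def res',"W=[('lid',(-110,100,90),82,232),('lid',(-110,-100,90),328,232),('lid',(-18,62,117.5),111,110),('lid',(-90,62,117.5),105,205),('lid',(-60,0,126),188,157)]\ndef res",1)
s=s.replace('(("side"','(("w1",[(a,b,4*u,4*v) for a,b,u,v in W],(0,0)),("side"')
exec(s)
T=R.from_rotvec([-2.543,1.844,0]); p=np.array([.532,-.1561,.2311])
for z in (-10,-6,0):
  q=[(sx*g,sy*11,z) for sx in(-1,1) for g in(21,36) for sy in (-1,1)]
  print(z,proj(T.apply(np.array(q)/1000)+p,CAM["w1"]).round(0).tolist())
E
python3 fit2.py; python3 -c "
import cv2;i=cv2.imread('pics/w1.png')[200:300,230:410];cv2.imwrite('pics/w1c.png',cv2.resize(i,None,fx=4,fy=4,interpolation=2))"
```

```text
[ 0.57529815 -0.04613509  0.31612203  0.37767997]
[[1.5, -0.3], [1.5, 1.1], [1.1, -1.8], [-0.8, -0.0], [-3.2, 3.4], [0.8, 0.8], [1.1, 0.2], [-0.7, -2.3], [-0.4, -2.6], [1.6, -1.8], [0.4, -1.4], [0.2, -0.8], [-0.6, -0.3], [0.4, 0.3], [0.6, 1.3], [-0.6, 0.2], [0.8, -0.3], [-0.2, -1.9], [1.0, -0.2], [0.3, -1.0], [-0.8, 1.0], [0.3, 0.3], [1.2, -0.5]]
press [[ 0.5195 -0.1328  0.09  ]] open [[ 0.535  -0.1277  0.1595]]
lug [[ 0.5183 -0.0648  0.115 ]] open [[ 0.5412 -0.0573  0.1754]]
tab [[ 0.5072 -0.0116  0.1135]] open [[ 0.5292 -0.0044  0.1718]]
-10 [[278.0, 239.0], [280.0, 276.0], [249.0, 239.0], [252.0, 276.0], [360.0, 239.0], [358.0, 276.0], [388.0, 239.0], [385.0, 276.0]]
-6 [[279.0, 236.0], [281.0, 272.0], [251.0, 236.0], [254.0, 272.0], [358.0, 236.0], [357.0, 272.0], [387.0, 236.0], [384.0, 272.0]]
0 [[281.0, 231.0], [282.0, 267.0], [254.0, 231.0], [256.0, 267.0], [357.0, 232.0], [355.0, 267.0], [384.0, 231.0], [381.0, 267.0]]
```

View pics/w1c.png

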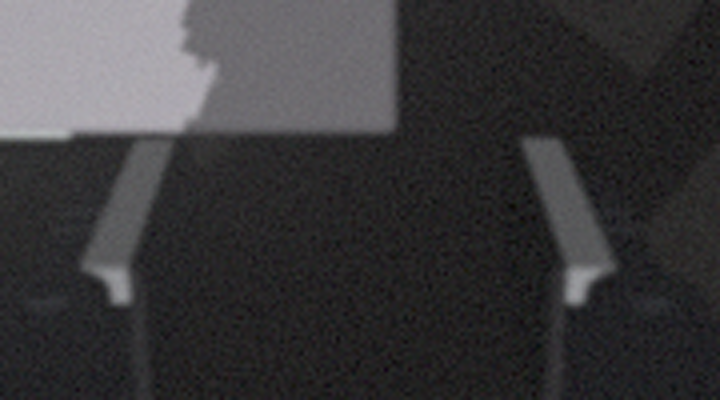

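```bash
sed -i 's/^X=.*/X=np.array([0.5753,-0.0461,0.3161])/' to.py; python3 to.py "(-76,-90.5,90)"; python3 -m jog '[{"linear":[0.0,0.002,0.015],"yaw":0},{"linear":[0.0,0.0,0.025],"yaw":0},{"linear":[0,0,0.020],"yaw":0},{"linear":[0,0,0.01],"yaw":0},{"linear":[0,0,0.01],"yaw":0},{"linear":[0,0,0.01],"yaw":0},{"linear":[0,0,0.01],"yaw":0},{"linear":[0,0,0.01],"yaw":0},{"linear":[0,0,0.01],"yaw":0},{"linear":[0,0,0.01],"yaw":0},{"linear":[0,0,0.005],"yaw":0},{"linear":[0,0,0],"yaw":0}]'; python3 to.py
```

```text
t 1.65 tcp carrier mm [-76.6 -92.  231. ] dyaw -0.08 tilt [-0.001  0.    -1.   ] w 0.504 F [-0.3 -0.5 -0.4]
tool shift mm [ -1.4  -0.7 141. ]
time_s: 2.85
tool_pos: [0.5287, -0.1595, 0.0954]
orientation: [2.54, -1.849, -0.002]
ft_force: [-0.9, 0.3, 0.6]
width: 0.496
t 2.85 tcp carrier mm [-79.5 -93.3  95.4] dyaw -0.23 tilt [-0.001  0.    -1.   ] w 0.496 F [-0.9  0.3  0.6]
```

```bash
python3 -m jog '[{"linear":[0,0,0.003],"yaw":0},{"linear":[0,0,0.003],"yaw":0},{"linear":[0,0,0.002],"yaw":0},{"linear":[0,0,0],"yaw":0}]'; python3 - <<'E'
from bench import optics
import cv2
d=optics.get_image("side"); cv2.imwrite("pics/s2.png",cv2.resize(d["image"][130:300,210:420],None,fx=3,fy=3,interpolation=2))
E
```

```text
time_s: 3.25
tool_pos: [0.5291, -0.1598, 0.0882]
orientation: [-2.54, 1.849, -0.0]
ft_force: [0.3, -0.1, -0.1]
width: 0.499
```

View pics/s2.png

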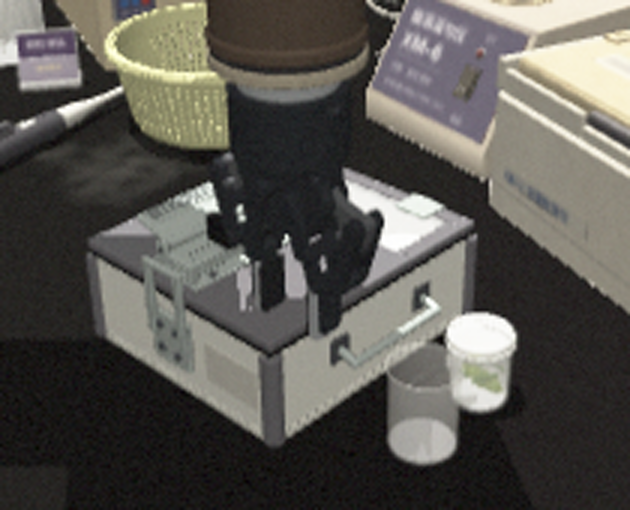

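The lid is nearly flat, the left finger is on the plate and the right finger is outside the tub wall. I'll keep pressing until the force rises.

```bash
for i in 1; do python3 -m jog '[{"linear":[0,0,0.002],"yaw":0},{"linear":[0,0,0.001],"yaw":0},{"linear":[0,0,0],"yaw":0}]'; done; python3 to.py
```

```text
time_s: 3.6
tool_pos: [0.5294, -0.1598, 0.0875]
orientation: [-2.539, 1.849, -0.002]
ft_force: [-10.0, 2.7, 45.7]
width: 0.501
t 3.6 tcp carrier mm [-78.9 -93.8  87.5] dyaw -0.22 tilt [ 0.001 -0.    -1.   ] w 0.501 F [-10.    2.7  45.7]
```

```bash
python3 -m jog '[{"linear":[0,0,-0.008],"yaw":0},{"linear":[0,0,-0.020],"yaw":0},{"linear":[0,0,-0.035],"yaw":0},{"linear":[-0.010,-0.004,-0.025],"yaw":0},{"linear":[-0.030,-0.01,-0.020],"yaw":0},{"linear":[-0.035,-0.012,-0.0],"yaw":0},{"linear":[-0.030,-0.01,0],"yaw":0},{"linear":[-0.017,-0.003,0],"yaw":0},{"linear":[0,0,0],"yaw":0},{"linear":[0,0,0],"yaw":0}]'; python3 to.py "(-40,28.5,195)"; python3 - <<'E'
from bench import optics
import cv2
d=optics.get_image("wrist"); cv2.imwrite("pics/w3.png",d["image"]);cv2.imwrite("pics/w3c.png",cv2.resize(d["image"][0:300,130:530],None,fx=2,fy=2,interpolation=2))
print({k:v for k,v in d.items() if k!="image"})
E
```

```text
time_s: 4.6
tool_pos: [0.5288, -0.0316, 0.1934]
orientation: [-2.541, 1.848, -0.001]
ft_force: [0.4, -0.5, -0.2]
width: 0.501
t 4.6 tcp carrier mm [-39.7  28.2 193.4] dyaw -0.16 tilt [ 0. -0. -1.] w 0.501 F [ 0.4 -0.5 -0.2]
tool shift mm [-0.3  0.3 -1.6]
{'intrinsics': array([[280.01424672,   0.        , 316.50626148],
       [  0.        , 280.01424672, 197.50472682],
       [  0.        ,   0.        ,   1.        ]]), 'k1': -0.048155121598754104, 'position': array([ 0.59678066, -0.00809536,  0.33610997]), 'attitude': array([ 2.34809209, -1.7069832 , -0.24209394])}
```

View pics/w3c.png

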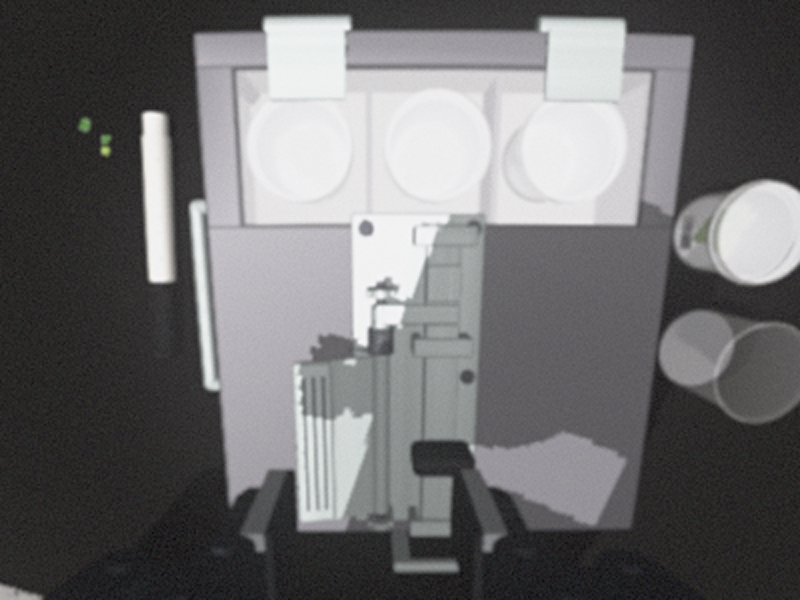

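The lid is shut. In the 2x crop the lug is at (412–473, 442–475) and the tab's outer edge runs from (295,365) to (298,528). The strike's front bar is at (395–458, 567) and the lid's front-right corner is at (632,527). I'll refit on this view.

```bash
cat >> h.py <<'E'
CAM["w3"]=(280.01424672,316.506,197.505,-0.048155,[0.59678066,-0.00809536,0.33610997],[2.34809209,-1.7069832,-0.24209394])
E
python3 - <<'E'
from h import *
from scipy.optimize import least_squares
W=[((110,100,90),195,35),((110,-100,90),693,38),((-110,-100,90),632,527),((-18,62,117.5),295,365),((-90,62,117.5),298,528),((-55,13,126),412,443),((-55,-13,126),473,443),((-116,20,111),393,567),((-116,-20,111),458,567)]
P=np.array([w[0] for w in W]);U=np.array([w[1:] for w in W])/2+[130,0]
f=lambda p:(proj(world(P,*p),CAM["w3"])-U).ravel()
for p in ([0.5753,-0.0461,0.3161],): print((2*f(p).reshape(-1,2)).round(1).tolist())
r=least_squares(f,p,loss='soft_l1');print(r.x,(2*r.fun.reshape(-1,2)).round(1).tolist())
T=R.from_rotvec([-2.541,1.848,-0.001]); p=np.array([.5288,-.0316,.1934])
q=[(sx*g,-11,z) for z in (-5,-2,2) for sx in(-1,1) for g in(23,28)]
print(((proj(T.apply(np.array(q)/1000)+p,CAM["w3"])-[130,0])*2).round(0).tolist())
E
```

```text
[[-1.9, -3.4], [3.8, -3.1], [0.6, 3.5], [-3.3, -1.5], [1.0, -3.7], [2.0, 14.3], [5.2, 14.0], [1.0, 0.3], [22.4, -0.2]]
[ 0.57478634 -0.04546778  0.3175677 ] [[-4.2, -2.1], [1.5, -2.7], [-0.6, 3.8], [-5.1, -0.6], [-0.4, -2.9], [0.3, 15.0], [3.5, 14.7], [-0.3, 0.9], [21.1, 0.3]]
[[292.0, 470.0], [273.0, 470.0], [464.0, 470.0], [483.0, 470.0], [293.0, 466.0], [275.0, 466.0], [462.0, 466.0], [481.0, 466.0], [295.0, 460.0], [277.0, 460.0], [460.0, 460.0], [478.0, 460.0]]
```

```bash
sed -i 's/^X=.*/X=np.array([0.5749,-0.0457,0.3172])/' to.py; python3 to.py "(-39,28.5,117)"; python3 -m jog '[{"linear":[0,0,0.01],"yaw":0},{"linear":[0,0,0.02],"yaw":0},{"linear":[0,0,0.02],"yaw":0},{"linear":[0,0,0.016],"yaw":0},{"linear":[0,0,0.01],"yaw":0},{"linear":[0,0,0],"yaw":0},{"linear":[0,0,0],"yaw":0}]'; python3 to.py "(-39,28.5,107)"; python3 - <<'E'
from bench import optics
import cv2
d=optics.get_image("wrist"); cv2.imwrite("pics/w4.png",d["image"]);cv2.imwrite("pics/w4c.png",cv2.resize(d["image"][130:330,190:440],None,fx=3,fy=3,interpolation=2))
E
```

```text
t 4.65 tcp carrier mm [-39.5  27.3 193.3] dyaw -0.27 tilt [ 0. -0. -1.] w 0.501 F [ 0.2  0.1 -0.8]
tool shift mm [-1.2 -0.5 76.3]
time_s: 5.35
tool_pos: [0.5287, -0.032, 0.1173]
orientation: [2.539, -1.85, -0.0]
ft_force: [0.7, 0.1, -0.8]
width: 0.501
t 5.35 tcp carrier mm [-39.6  27.4 117.3] dyaw -0.31 tilt [-0.  0. -1.] w 0.501 F [ 0.7  0.1 -0.8]
tool shift mm [-1.1 -0.6 10.3]
```

View pics/w4c.png

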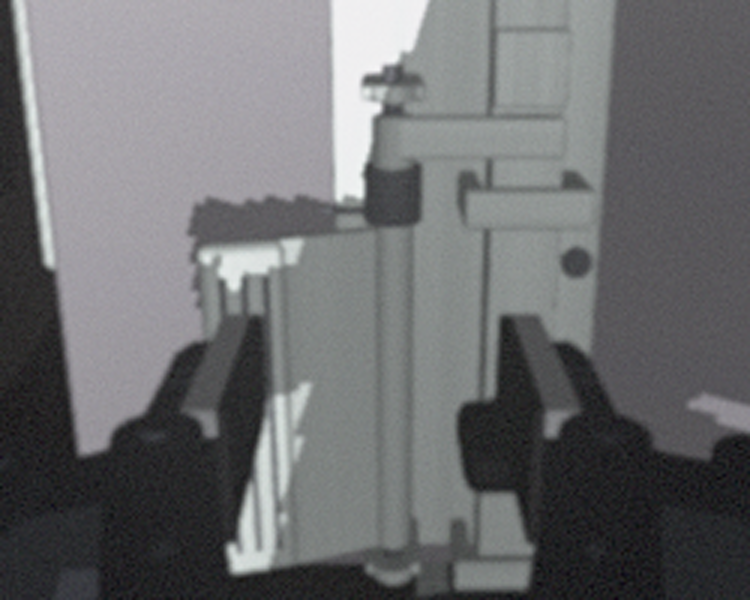

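Both tips sit as planned: the left one at (240,318) is over the ribbed strip, and the right one at (520,318) is over the bolt behind the lug (rows 405–490), clear of the bridge (row 225). Now I'll press the tab.

```bash
python3 -m jog '[{"linear":[0,0,0.002],"yaw":0},{"linear":[0,0,0.002],"yaw":0},{"linear":[0,0,0.002],"yaw":0},{"linear":[0,0,0],"yaw":0},{"linear":[0,0,0],"yaw":0}]'; python3 -m jog '[{"linear":[0,0,0.002],"yaw":0},{"linear":[0,0,0.002],"yaw":0},{"linear":[0,0,0],"yaw":0},{"linear":[0,0,0],"yaw":0}]'; python3 to.py
```

```text
time_s: 5.9
tool_pos: [0.5289, -0.0315, 0.1115]
orientation: [-2.54, 1.849, -0.001]
ft_force: [1.2, 2.2, 3.8]
width: 0.495
time_s: 6.3
tool_pos: [0.5287, -0.0314, 0.1074]
orientation: [-2.54, 1.849, 0.0]
ft_force: [-0.7, 4.4, 6.5]
width: 0.502
t 6.3 tcp carrier mm [-39.4  28.  107.4] dyaw -0.29 tilt [ 0.  0. -1.] w 0.502 F [-0.7  4.4  6.5]
```

```bash
python3 -m jog '[{"linear":[0,0.003,0],"yaw":0},{"linear":[0,0.003,0],"yaw":0},{"linear":[0,0.003,0],"yaw":0},{"linear":[0,0.003,0],"yaw":0},{"linear":[0,0,0],"yaw":0},{"linear":[0,0,0],"yaw":0}]'; python3 -m jog '[{"linear":[0,0.003,0],"yaw":0},{"linear":[0,0.003,0],"yaw":0},{"linear":[0,0,0],"yaw":0},{"linear":[0,0,0],"yaw":0}]'; python3 to.py
```

```text
time_s: 6.9
tool_pos: [0.5181, -0.0355, 0.1077]
orientation: [-2.539, 1.849, -0.002]
ft_force: [2.8, -0.2, 5.3]
width: 0.501
time_s: 7.3
tool_pos: [0.5123, -0.0373, 0.1077]
orientation: [-2.539, 1.849, -0.002]
ft_force: [3.5, 1.2, 6.1]
width: 0.496
t 7.3 tcp carrier mm [-56.8  27.5 107.7] dyaw -0.29 tilt [ 0.001 -0.    -1.   ] w 0.496 F [3.5 1.2 6.1]
```

```bash
python3 -m jog '[{"linear":[0,0.003,0],"yaw":0},{"linear":[0,0.003,0],"yaw":0},{"linear":[0,0.002,0],"yaw":0},{"linear":[0,0,0],"yaw":0},{"linear":[0,0,0],"yaw":0}]'; python3 -m jog '[{"linear":[0,0.001,0],"yaw":0},{"linear":[0,0.001,0],"yaw":0},{"linear":[0,0,0],"yaw":0},{"linear":[0,0,0],"yaw":0}]'; python3 to.py
```

```text
time_s: 7.8
tool_pos: [0.5048, -0.0398, 0.1077]
orientation: [-2.539, 1.849, -0.002]
ft_force: [2.8, 0.3, 6.0]
width: 0.501
time_s: 8.2
tool_pos: [0.503, -0.0403, 0.1077]
orientation: [-2.539, 1.849, -0.003]
ft_force: [4.9, 2.0, 5.9]
width: 0.5
t 8.2 tcp carrier mm [-66.6  27.5 107.7] dyaw -0.29 tilt [ 0.002 -0.    -1.   ] w 0.5 F [4.9 2.  5.9]
```

```bash
for i in 1; do python3 -m jog '[{"linear":[0,0.001,0],"yaw":0},{"linear":[0,0,0],"yaw":0}]'|sed -n '2p;4p';  python3 -m jog '[{"linear":[0,0.001,0],"yaw":0},{"linear":[0,0,0],"yaw":0}]'|sed -n '2p;4p'; done
```

```text
tool_pos: [0.5021, -0.0407, 0.1077]
ft_force: [4.8, 1.5, 5.9]
tool_pos: [0.5015, -0.0409, 0.1077]
ft_force: [6.3, 3.0, 3.7]
```

```bash
python3 -m jog '[{"linear":[0,0.001,0],"yaw":0},{"linear":[0,0,0],"yaw":0},{"linear":[0,0,0],"yaw":0}]'|sed -n '2p;4p'; python3 to.py; python3 - <<'E'
from bench import optics
import cv2
d=optics.get_image("wrist"); cv2.imwrite("pics/w5.png",d["image"]);cv2.imwrite("pics/w5c.png",cv2.resize(d["image"][130:330,190:440],None,fx=3,fy=3,interpolation=2))
E
```

```text
tool_pos: [0.5014, -0.041, 0.1078]
ft_force: [10.6, 5.9, 1.3]
t 8.9 tcp carrier mm [-68.4  27.4 107.8] dyaw -0.29 tilt [ 0.004 -0.    -1.   ] w 0.5 F [10.6  5.9  1.3]
```

View pics/w5c.png

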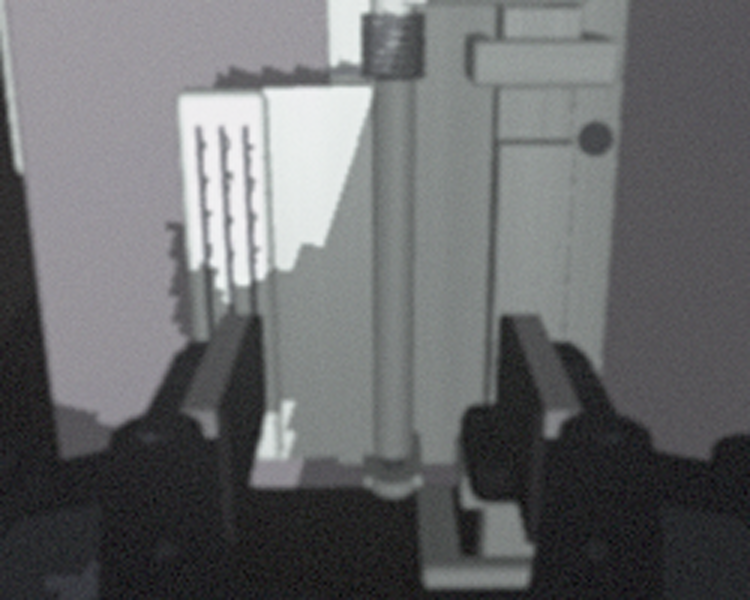

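The push force jumped to about 12 N while the TCP stalled at x = -68.4, against -68 predicted for home. The lug is at the front bridge and the bolt is under the strike. I'll ease off slightly and lift straight up.

```bash
python3 -m jog '[{"linear":[0,-0.0015,0],"yaw":0},{"linear":[0,0,0],"yaw":0},{"linear":[0,0,-0.004],"yaw":0},{"linear":[0,0,-0.006],"yaw":0},{"linear":[0,0,-0.010],"yaw":0},{"linear":[0,0,-0.025],"yaw":0},{"linear":[0,-0.010,-0.035],"yaw":0},{"linear":[0,-0.010,-0.010],"yaw":0},{"linear":[0,-0.01,-0.00],"yaw":0},{"linear":[0,0,0],"yaw":0},{"linear":[0,0,0],"yaw":0}]'; python3 to.py; python3 - <<'E'
from bench import optics
import cv2
d=optics.get_image("wrist"); cv2.imwrite("pics/w6.png",d["image"]);cv2.imwrite("pics/w6c.png",cv2.resize(d["image"][0:300,130:530],None,fx=2,fy=2,interpolation=2))
print(d["position"],d["attitude"])
E
```

```text
time_s: 10.05
tool_pos: [0.528, -0.0314, 0.196]
orientation: [2.539, -1.848, -0.004]
ft_force: [0.1, -0.0, -0.3]
width: 0.5
t 10.05 tcp carrier mm [-40.1  28.2 196. ] dyaw -0.27 tilt [-0.003  0.    -1.   ] w 0.5 F [ 0.1 -0.  -0.3]
[ 0.59643018 -0.00798811  0.33850588] [ 2.34620016 -1.70660492 -0.24594171]
```

View pics/w6c.png

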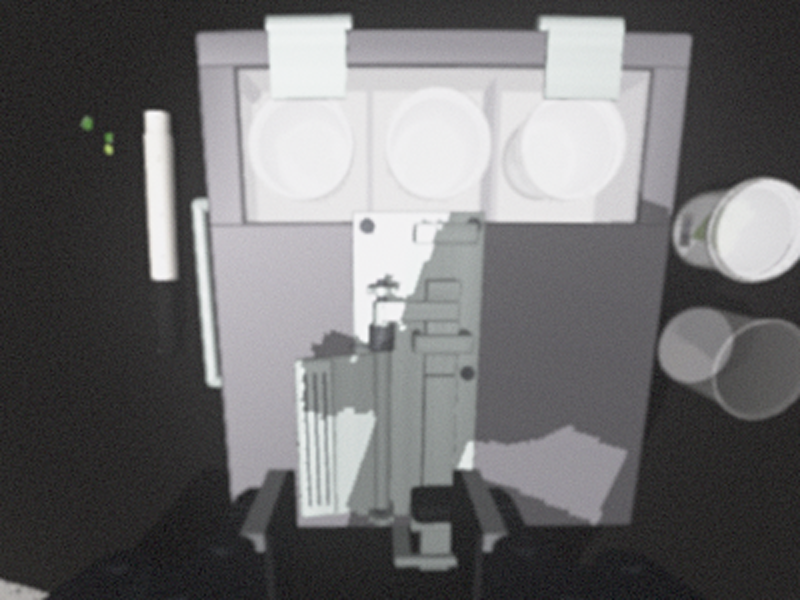

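```bash
python3 - <<'E'
from h import *
c3=CAM["w3"]; c6=c3[:4]+([0.59643018,-0.00798811,0.33850588],[2.3462002,-1.70660492,-0.24594171])
X=[0.5749,-0.0457,0.3172]
def rk(P,t):
    d=np.array(P,float)-[0,26,105]; c,s=np.cos(-t),np.sin(-t)
    return np.array([d[0],c*d[1]-s*d[2],s*d[1]+c*d[2]])+[0,26,105]
px=lambda P,c:((proj(world(P,*X),c)[0]-[130,0])*2).round(1).tolist()
for n,P in dict(rear=(-18,62,117.5),front=(-90,62,117.5),frontin=(-90,46,114)).items():
    print(n,"w3",px(P,c3),"w6 by angle",[(t,px(rk(P,t),c6)) for t in(0,.1,.2)])
for n,P in dict(lidFR=(-110,-100,90),strike=(-116,20,111)).items(): print(n,px(P,c3),px(P,c6))
for x in (-55,-75,-77,-79): print("lug base rear",x,px((x,0,104),c3),px((x,0,104),c6))
a=cv2.imread("pics/w3.png")[150:300,260:380];b=cv2.imread("pics/w6.png")[150:300,260:380]
cv2.imwrite("pics/cmp.png",cv2.resize(np.hstack([a,b]),None,fx=3.3,fy=3.3,interpolation=2))
E
```

```text
rear w3 [290.5, 364.3] w6 by angle [(0, [292.6, 360.7]), (0.1, [291.3, 358.8]), (0.2, [290.9, 356.8])]
front w3 [298.1, 525.0] w6 by angle [(0, [300.1, 520.0]), (0.1, [298.7, 516.0]), (0.2, [298.2, 512.0])]
frontin w3 [335.1, 521.0] w6 by angle [(0, [336.8, 516.1]), (0.1, [335.3, 513.9]), (0.2, [334.3, 511.7])]
lidFR [631.8, 530.7] [631.0, 526.2]
strike [393.2, 567.8] [394.3, 562.7]
lug base rear -55 [438.8, 438.6] [439.5, 434.5]
lug base rear -75 [437.5, 480.0] [438.2, 475.6]
lug base rear -77 [437.4, 484.1] [438.1, 479.6]
lug base rear -79 [437.2, 488.1] [437.9, 483.6]
```

View pics/cmp.png

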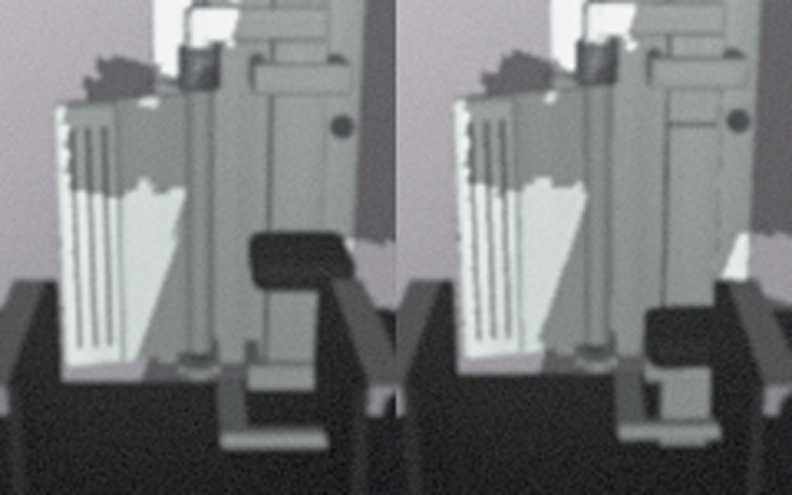

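```bash
python3 -c "
from bench import job; print(job.close_job())"
```

```text
the job is handed in; nothing more can be done
None
```

The carrier is shut and the bolt is locked. I handed the job in at about 10 s of robot time, with the gripper about 70 mm above the lug and reading no force.

- **Lid:** I pressed it down with one fingertip until it hit a hard stop. The wrist force peaked at about 46 N there, more than I meant to use, because the last 3 mm went in one step.
- **Bolt:** One fingertip held the thumb tab down at about 6 N while the other pushed the lug. The bolt stopped hard at about 12 N, 0.4 mm from where I predicted home. I then eased off and lifted straight up.
- **Last checks (wrist picture):**
  - The lug's rear face is at about x = -79.5 mm; home is -79 mm.
  - The bolt sits under the strike.
  - The tab looks the same as before pressing, to within about 0.04 rad, so the catch is up and in its second notch.
  - The carrier, jar, beaker and marker show no visible shift.

I judged the lock only from the bolt and catch positions; I did not pull on the bolt to test it. No check failed or disagreed by more than the camera calibration error of about 2 mm.

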